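# Click the kitchen radio on to its next station

## Task

Move the kitchen radio on to its next station: with a fingertip pressed on its big round dial, push the dial round clockwise (seen from above) until it clicks into the next notch and no further, then press the small round key beside it right down and let it come up again. Grip and lift nothing, and leave the breakfast things on and around the radio standing where they are.

Things in the scene. Friction and masses are not known exactly. Their poses are not given: they have to be found in the camera images.
- radio: (lengths here and below in mm) kitchen radio, a grey plastic box fixed to the ledge, 150 deep (x) x 340 wide (y) x 75 high, its striped grille on its -x side. Origin at the centre of its underside, z up. The dial and the key stand on its top, one 85 to its left (+y), one 85 to its right (-y), which way round varies; a salt shaker stands between, near the back
- dial_centre (a point): centre of the flat top face of the dial, 108 above the ledge, on its vertical axis. The dial is an aluminium disc with a flat black face and knurled rim, 94 in diameter (too wide to pinch), 18 thick, over a black plinth of diameter 128. It floats on a spring: it sinks from about 2.5 N, its full 4 at 10.5 N, and turns alike pressed or not. A fingertip pressed 2 to 4 into the face drags it round
- dial_pointer (a point): outer end of the thin metal pointer line on the dial's face, 41 from the dial's centre; goes round with the dial. Three small metal ticks on the plinth mark the three notches. It starts at the first; at the next click it points to the middle tick. How the ticks lie round the dial varies
- dial (a joint): turn of the dial in rad, growing clockwise seen from above. Sprung notches at 0, 0.6 and 1.2, end stops just outside; it starts in the one at 0, and 0.6 is the next. They pull with at most 0.05 N m, plus 0.01 N m friction: let go beyond about 0.35 it snaps on to 0.6 by itself, let go before 0.2 it falls back; beyond 0.85 it would go on to 1.2
- key (a joint): travel of the key in m: 0 up, 0.006 fully down (5 N); springs back when let go.
- key_top (a point): centre of the top of the round aluminium key, 32 in diameter, 97 above the ledge, in a round black housing 48 in diameter; it is pressed straight down 6.
- shaker: glass salt shaker, 35 in diameter, 54 high, loose on the radio's top; origin at the centre of its underside. Leave it.
- mug: stainless steel mug, 80 in diameter, 90 high, loose on the ledge to the radio's right; origin at the centre of its underside. Leave it.
- chopsticks: bamboo chopstick holder, 72 in diameter, 110 high, with chopsticks up to 218, loose on the ledge to the radio's left; origin at the centre of its underside. Leave it.
- plate: cream ceramic plate, 170 in diameter, 20 high, loose behind the radio; origin at the centre of its underside. Leave it.
- jam: glass jam jar, 60 in diameter, 80 high, loose behind the radio; origin at the centre of its underside. Leave it.
- spoon: steel spoon, 160 long, lying loose in front of the radio; origin under its middle. Leave it.

How it is judged:
On the way, in this order (a step that is already met when the one before it is completed fails the run):
1. the dial has clicked into the next notch (within 0.1 rad of it) (value of joint dial between 0.5 and 0.7 rad), for 0.3 s.
2. the key is pressed right down (to 5 mm or more) (value of joint key above 0.005 m and value of joint dial between 0.45 and 0.75 rad), for 0.1 s.
At the end, for the whole second after the job is handed in: the dial rests in its second notch (joint 0.6, within 0.15 rad), the key is up again (within 1 mm), and the six breakfast things stand within 20 mm of where they were (value of joint dial between 0.45 and 0.75 rad and velocity of joint dial between -0.05 and 0.05 rad/s and value of joint key below 0.001 m and distance of each of shaker, mug, chopsticks, plate, jam, spoon from where it was at the start of the episode below 0.02 m); the robot touches nothing.
It fails at once if the dial is turned past the next click, towards the one after (value of joint dial above 0.88 rad).
It fails at once if the salt shaker is pushed or lifted more than 20 mm, or tipped (distance of shaker from where it was at the start of the episode above 0.02 m or angle between shaker's own z axis and vertical above 0.35 rad).
It fails at once if the mug or the chopstick holder is pushed or lifted more than 20 mm, or tipped (distance of any of mug, chopsticks from where it was at the start of the episode above 0.02 m or angle between any of mug, chopsticks's own z axis and vertical above 0.35 rad).
It fails at once if the plate, the jam jar or the spoon is pushed or lifted more than 20 mm, or tipped (distance of any of plate, jam, spoon from where it was at the start of the episode above 0.02 m or angle between any of plate, jam's own z axis and vertical above 0.35 rad).
It also fails if it takes over 42 s, if anything falls off the work surface, if the arm or the gripper's body presses on something with over 40 N, if the wrist force passes 120 N, or if a joint passes its speed limit or range.

## Robot

A 7-joint arm with a two-finger parallel gripper is mounted at the origin on the work surface. World frame = base frame: x ahead of the robot, y to its left, z up, the work surface at z = 0. Lengths are in m, angles in rad, forces in N, time in s.
With the tool pointing down it reaches from about 0.4 to 0.85 m from the base axis. Payload 4.5 kg.
Tool frame: the origin (TCP) lies at the very end of the fingers, on their centre line; the grasp point (between the pads) lies 19 mm behind it (tcp_to_grasp is the z of the grasp point in the tool frame, in m); z points along the fingers, y is the line along which they close (so a half turn about z gives the same grasp; the last joint's range is limited). The gripper opens to 88 mm and grips with 3 to 60 N. Pads are 18 mm wide; open, the fingers measure 123 mm over their backs; the gripper's body (75 mm by 187 mm) begins 45 mm behind the grasp point.
Start: joints at [-1.077, 0.689, -0.195, 1.565, 0.157, 0.902, -0.215], TCP at [0.277, 0.56, 0.239] pointing down, gripper open.
Joint ranges: [-3.01, 3.01], [-0.46, 2.08], [-1.47, 1.51], [0.13, 2.56], [-1, 4.14], [0.04, 2.09], [-2.66, 2.66]. Speed limits (rad/s): [2.57, 2.57, 3.14, 3.14, 3.14, 3.14, 3.14].

## Interface

Orientations are given as a unit quaternion [x, y, z, w].
In Python, from plant import * gives the robot as it stands. The module is installed in compiled form; this text tells all that it offers.
- The arm moves only by the shell command python3 -m jog 'ROWS' [OPENING] [FORCE]. ROWS is JSON, a list that holds one entry, the list of rows, each a list of 6 numbers: the shift along the tool's x, y, z in m, then the turn, a rotation vector about the tool's x, y, z in rad. In form: [[[dx, dy, dz, ax, ay, az], ...]]. A call has 1 to 12 rows; each row shifts and turns the commanded pose from where the row before left it, along the tool's axes as they then stand; what a row does not reach is not made up. A row lasts 1/8 s, in which the tool goes at most 62.5 mm and 10.7 degrees, less where a joint would pass 70% of its speed; a pose out of reach is approached as far as the arm can. A call with a gripper value outside its range is refused whole. OPENING is the finger opening in m, from 0 to 0.0881, set as the call begins (- or left out, the last holds). The fingers move at their own pace and stop on an object; FORCE is the grip in N (left out, the last holds). Time passes only in rows, so rows that do not move let the fingers close. It gives the time, the measured TCP pose, the force, the opening and the grip force at its end, in the units of the state.
- get_state(): the state, without advancing time (a new reading comes with each control period).
- snapshot(name): name is "scene" or "side" or "wrist"; returns a dict with "frame" (480x640x3 uint8, red, green, blue), "mtx" (3x3 intrinsics, pixels), "xyz" and "orientation" of the camera in the world; the wrist camera has in their place "mount" (4x4, takes a point from camera to tool coordinates, whose origin is the TCP and whose axes are the flange's). Camera axes: x right, y down, z forward; pixel columns grow to the right and rows downward; lengths in m; the calibration is good to about 2 mm. A picture is of the moment at which its call begins: read the wrist's pose just before it. There is no depth.
- finish_job(): hands the job in; it is judged then, once.
The state is a dict: "clock": time; "q": joint angles; "qd": joint speeds; "joint_torque": joint torques, N m; "tool_pos": TCP position; "eef_rot": TCP orientation; "contact_force": force on the tool from outside, world axes, zero at the start; "moment": the same for the moment, N m; "opening": opening from 0.0 (shut) to 1.0 (fully open); "finger_force": force on a finger pad.
Only numpy, scipy, OpenCV 4.12 (cv2) and the standard library are available. Lean on these libraries where they do the work, as an engineer would, in place of code of your own. Each camera call takes 0.05 s, during which the arm holds its last target. There are 200 camera calls.

## Working session

There is one attempt and no reset: what is moved stays moved. The work goes in short steps, Python scripts to look and compute and a shell command to move; the robot and the scene stay as the last step left them, time stands still between calls to the robot, and variables do not carry over. Pictures are saved under pics/ and viewed, at most 10 in all, crops included, and the job is handed in when it is done.

```bash
mkdir -p pics; python3 - <<'E'
from plant import *
import cv2
s=get_state();print(s['clock'],s['tool_pos'],s['eef_rot'],s['opening'],s['contact_force'])
for n in("scene","side"):
    d=snapshot(n);cv2.imwrite(f"pics/{n}0.png",d["frame"][:,:,::-1]);print(n,d["mtx"],d["xyz"],d["orientation"])
E
```

```text
0.0 [0.27712902 0.55951952 0.23790228] [ 2.27829640e-01  9.73700592e-01 -8.91395613e-04 -1.35164373e-04] 0.9995487573207125 [-0.64987158  0.47491459  0.23828436]
scene [[461.6188617    0.         322.28018799]
 [  0.         461.6188617  239.70680251]
 [  0.           0.           1.        ]] [ 1.13016975 -0.08275731  0.82733658] [ 0.74784225  0.58018593 -0.18990865 -0.2608658 ]
side [[472.41740834   0.         321.27079471]
 [  0.         472.41740834 240.86673661]
 [  0.           0.           1.        ]] [ 0.39350532 -0.44130532  0.74915931] [ 0.92669944 -0.17600185  0.07093369 -0.32437619]
```

View pics/scene0.png

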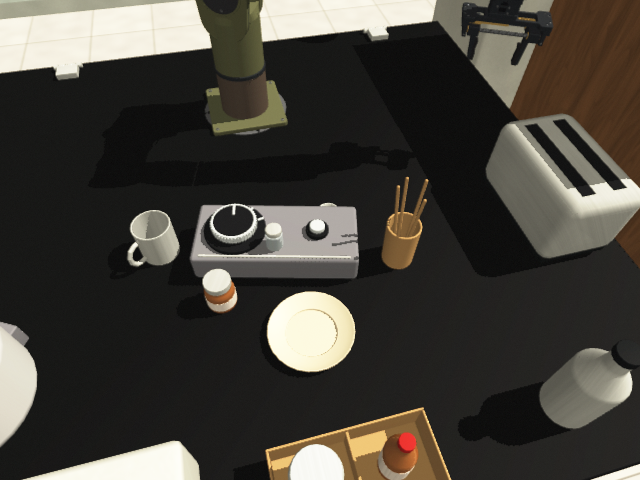

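View pics/side0.png

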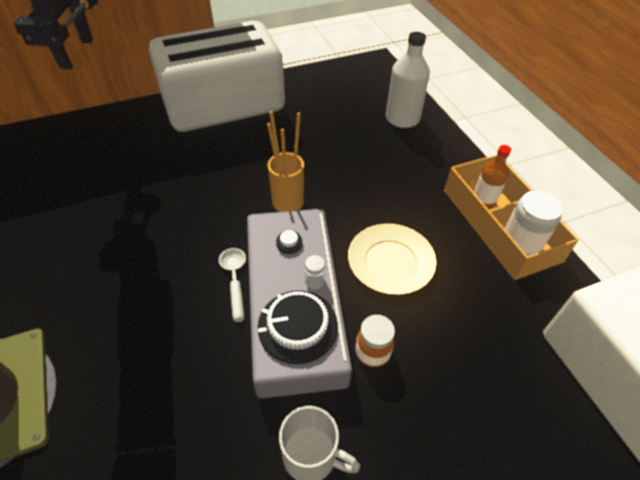

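The dial is on the radio's right, at scene (234,222) and side (298,320). The key is on the left, at scene (317,228) and side (289,240). The shaker is at side (315,270), and the pointer faces roughly -x. Next I'll zoom in on both views and cast rays.

```bash
cat > h.py <<'E'
import numpy as np
from scipy.spatial.transform import Rotation as R
def ray(d,u,v,z):
    r=R.from_quat(d["orientation"]).as_matrix()@np.linalg.inv(d["mtx"])@[u,v,1]
    p=np.array(d["xyz"]);return (p+r*(z-p[2])/r[2]).round(4)
E
python3 - <<'E'
from plant import *
from h import *
import cv2
a=snapshot("scene");b=snapshot("side")
for n,d,dl,k,sh in(("scene",a,(234,222),(317,226),(274,229)),("side",b,(298,320),(289,238),(315,263))):
    print(n,'dial',ray(d,*dl,.108),'key',ray(d,*k,.097),'shakertop',ray(d,*sh,.129))
f=b["frame"][210:400,235:365,::-1]
g=a["frame"][190:280,185:365,::-1]
f=cv2.resize(f,None,fx=3,fy=3,interpolation=cv2.INTER_CUBIC)
cv2.imwrite("pics/crop1.png",f)
E
```

```text
scene dial [ 0.5105 -0.09    0.108 ] key [0.5521 0.0724 0.097 ] shakertop [ 0.5647 -0.0173  0.129 ]
side dial [ 0.5043 -0.0989  0.108 ] key [0.5479 0.0675 0.097 ] shakertop [ 0.5623 -0.022   0.129 ]
```

View pics/crop1.png

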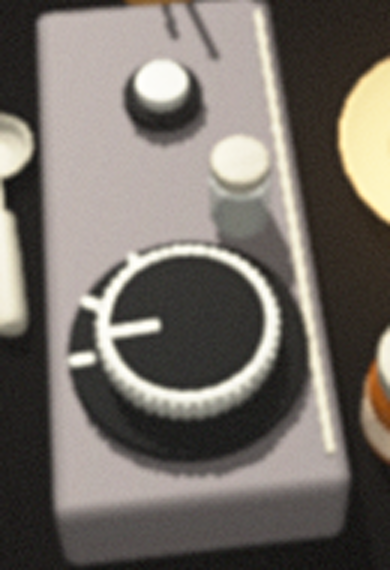

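The first crop shows the pointer's outer end at (110,333), aimed at -x, and the ticks at (80,360), (90,303) and (133,258). Clockwise therefore takes the pointer towards +y. I'll close the gripper and move above the radio for a wrist view.

```bash
python3 -m jog '[[[-0.01,0,-0.05,0,0,0],[-0.037,-0.04,-0.01,0,0,0],[-0.038,-0.042,0,0,0,0],[-0.038,-0.042,0,0,0,0],[-0.038,-0.042,0,0,0,0],[-0.038,-0.042,0,0,0,0],[-0.038,-0.042,0,0,0,0],[-0.038,-0.042,0,0,0,0],[-0.038,-0.042,0,0,0,0],[-0.038,-0.042,0,0,0,0],[-0.038,-0.042,0,0,0,0],[-0.038,-0.042,0,0,0,0]]]' 0
python3 -m jog '[[[-0.038,-0.042,0,0,0,0],[0,0,0,0,0,-0.115],[0,0,0,0,0,-0.115],[0,0,0,0,0,-0.115],[0,0,0,0,0,-0.115],[0,0,0,0,0,0],[0,0,0,0,0,0]]]'
python3 - <<'E'
from plant import *
import cv2
s=get_state();print(s['clock'],s['tool_pos'],s['eef_rot'],s['opening'],s['contact_force'])
d=snapshot("wrist");cv2.imwrite("pics/w1.png",d["frame"][:,:,::-1]);print(d["mount"])
E
```

```text
clock: 1.7
tool_pos: [0.4562, -0.0434, 0.2988]
eef_rot: [0.228, 0.974, 0.0, 0.0]
contact_force: [0.6, 0.5, 0.1]
opening: 0.006
finger_force: 0.0
clock: 2.58
tool_pos: [0.4712, -0.0961, 0.2987]
eef_rot: [0.001, 1.0, 0.0, -0.0]
contact_force: [-0.0, 0.2, -0.2]
opening: 0.003
finger_force: 0.0
2.575 [ 0.47120972 -0.0961195   0.29866146] [ 8.64602526e-04  9.99999624e-01  4.26051090e-05 -5.19876606e-05] 0.003102130665741188 [-0.00291086  0.17551155 -0.18795014]
[[-7.83013118e-04 -9.59408757e-01 -2.82018125e-01  7.17100119e-02]
 [ 9.99999517e-01 -9.18527457e-04  3.48312884e-04 -5.09407989e-04]
 [-5.93215822e-04 -2.82017716e-01  9.59409014e-01 -1.45737235e-01]
 [ 0.00000000e+00  0.00000000e+00  0.00000000e+00  1.00000000e+00]]
```

View pics/w1.png

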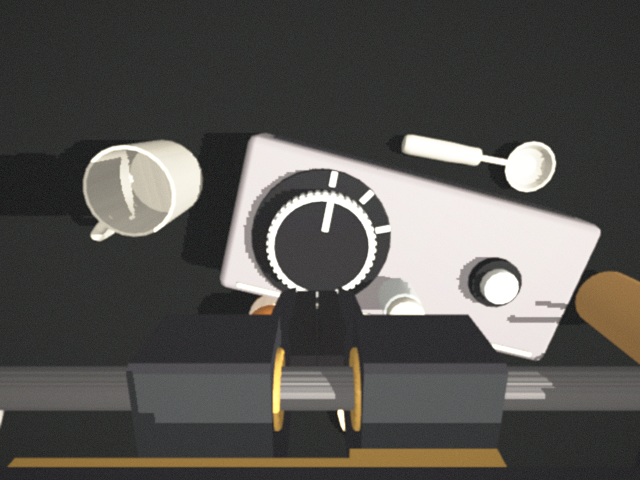

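The wrist view shows the dial centre at about (322,245), the pointer end at (331,195), the ticks at (334,179), (366,196) and (383,230), and the key top at (500,285). The shaker is at (405,308), and the chopstick holder is at the far right.

```bash
cat >> h.py <<'E'
def wcam(s,d):
    M=R.from_quat(s["eef_rot"]).as_matrix();T=np.array(d["mount"])
    return dict(mtx=d["mtx"],xyz=np.array(s["tool_pos"])+M@T[:3,3],orientation=R.from_matrix(M@T[:3,:3]).as_quat())
E
python3 - <<'E'
from plant import *
from h import *
import cv2
s=get_state();d=snapshot("wrist");c=wcam(s,d)
g=cv2.cvtColor(d["frame"],cv2.COLOR_RGB2GRAY)
m=(g>150).astype(np.uint8)
def comp(roi):
    x0,y0,x1,y1=roi;k=np.zeros_like(m);k[y0:y1,x0:x1]=m[y0:y1,x0:x1]
    n,l,st,ce=cv2.connectedComponentsWithStats(k)
    return [(st[i],ce[i].round(1)) for i in range(1,n) if st[i][4]>60]
for q in comp((475,265,525,310)):print('key',q,ray(c,*q[1],.097))
# dial: face outline, convex hull of dark face inside white rim
face=[]
k=(g<90).astype(np.uint8);n,l,st,ce=cv2.connectedComponentsWithStats(k,connectivity=4)
i=l[255,300];print('face',st[i])
ys,xs=np.nonzero((l==i));sel=ys<285
hull=cv2.convexHull(np.c_[xs[sel],ys[sel]].astype(np.int32));hull=hull[hull[:,0,1]<280]
e=cv2.fitEllipse(hull);print(e,'dial',ray(c,*e[0],.108))
D=ray(c,*e[0],.108)
for n,p,z in(("ptr",(331,195),.108),("t1",(334,179),.088),("t2",(366,196),.088),("t3",(383,230),.088)):
    P=ray(c,*p,z);print(n,P,np.degrees(np.arctan2(*(P-D)[1::-1])).round(1),np.linalg.norm((P-D)[:2]).round(4))
print('shaker top',ray(c,405,306,.129),'chop edge',ray(c,578,300,.11))
E
```

```text
key (array([ 475,  265,   50,   45, 1551], dtype=int32), array([503.3, 289.9])) [0.551  0.0736 0.097 ]
face [     0      0    640    480 218396]Traceback (most recent call last):
  File "<stdin>", line 18, in <module>
cv2.error: OpenCV(4.12.0) /io/opencv/modules/imgproc/src/shapedescr.cpp:361: error: (-201:Incorrect size of input array) There should be at least 5 points to fit the ellipse in function 'fitEllipseNoDirect'
```

```bash
python3 - <<'E'
from plant import *
from h import *
s=get_state();d=snapshot("wrist");c=wcam(s,d)
D=ray(c,321.5,245,.108);print('dial',D,ray(c,266,245,.108),ray(c,377,245,.108),ray(c,321.5,191,.108))
for n,p,z in(("ptr",(331,197),.108),("t1",(334,179),.088),("t2",(366,196),.088),("t3",(383,230),.088)):
    P=ray(c,*p,z);print(n,P,np.degrees(np.arctan2(*(P-D)[1::-1])).round(1),np.linalg.norm((P-D)[:2]).round(4))
print('key',ray(c,500,285,.097),'shaker top',ray(c,405,306,.129),'chop edge',ray(c,578,300,.11))
E
```

```text
dial [ 0.5044 -0.0924  0.108 ] [ 0.5043 -0.1398  0.108 ] [ 0.5045 -0.045   0.108 ] [ 0.4579 -0.0924  0.108 ]
ptr [ 0.4629 -0.0846  0.108 ] 169.4 0.0422
t1 [ 0.4509 -0.0814  0.088 ] 168.4 0.0546
t2 [ 0.4658 -0.0533  0.088 ] 134.6 0.0549
t3 [ 0.4966 -0.0371  0.088 ] 98.0 0.0558
key [0.5461 0.07   0.097 ] shaker top [ 0.5515 -0.0226  0.129 ] chop edge [0.5551 0.1345 0.11  ]
```

```bash
python3 -m jog '[[[-0.003,0,0.045,0,0,0],[0,0,0.045,0,0,0],[0,0,0.045,0,0,0],[0,0,0.045,0,0,0],[0,0,0.003,0,0,0],[0,0,0.003,0,0,0],[0,0,0,0,0,0]]]'
python3 -m jog '[[[0,0,0.001,0,0,0],[0,0,0.001,0,0,0],[0,0,0,0,0,0],[0,0,0,0,0,0]]]'
```

```text
clock: 3.6
tool_pos: [0.4754, -0.0962, 0.1141]
eef_rot: [0.0, 1.0, -0.0, 0.001]
contact_force: [0.2, -0.9, -0.2]
opening: 0.007
finger_force: 0.0
clock: 4.1
tool_pos: [0.4743, -0.0961, 0.1108]
eef_rot: [-0.0, 1.0, 0.0, 0.0]
contact_force: [-0.0, 0.3, 0.4]
opening: 0.005
finger_force: 0.0
```

```bash
python3 -m jog '[[[0,0,0.001,0,0,0],[0,0,0.001,0,0,0],[0,0,0.001,0,0,0],[0,0,0.001,0,0,0],[0,0,0.001,0,0,0],[0,0,0,0,0,0],[0,0,0,0,0,0]]]'
```

```text
clock: 4.97
tool_pos: [0.4742, -0.0961, 0.106]
eef_rot: [-0.0, 1.0, -0.0, 0.0]
contact_force: [-2.4, -0.4, 8.1]
opening: 0.005
finger_force: 3.4
```

```bash
python3 -m jog '[[[0.0002,0.0015,0,0,0,0.05],[0.0002,0.0015,0,0,0,0.05],[0.0002,0.0015,0,0,0,0.05],[0.0002,0.0015,0,0,0,0.05],[0,0,0,0,0,0]]]'
python3 -m jog '[[[0.0002,0.0015,0,0,0,0.05],[0.0002,0.0015,0,0,0,0.05],[0.0002,0.0015,0,0,0,0.05],[0.0002,0.0015,0,0,0,0.05],[0.0002,0.0015,0,0,0,0.05],[0.0002,0.0015,0,0,0,0.05],[0,0,0,0,0,0],[0,0,0,0,0,0]]]'
python3 - <<'E'
from plant import *
import cv2
d=snapshot("side");cv2.imwrite("pics/s2.png",cv2.resize(d["frame"][230:400,225:375,::-1],None,fx=3,fy=3,interpolation=cv2.INTER_CUBIC))
E
```

```text
clock: 5.6
tool_pos: [0.4741, -0.0906, 0.1061]
eef_rot: [0.1, 0.995, -0.0, 0.0]
contact_force: [0.1, -0.4, 6.9]
opening: 0.003
finger_force: 3.3
clock: 6.6
tool_pos: [0.4764, -0.0807, 0.1062]
eef_rot: [0.247, 0.969, 0.0, 0.001]
contact_force: [0.3, 1.4, 6.6]
opening: 0.008
finger_force: 3.3
```

View pics/s2.png

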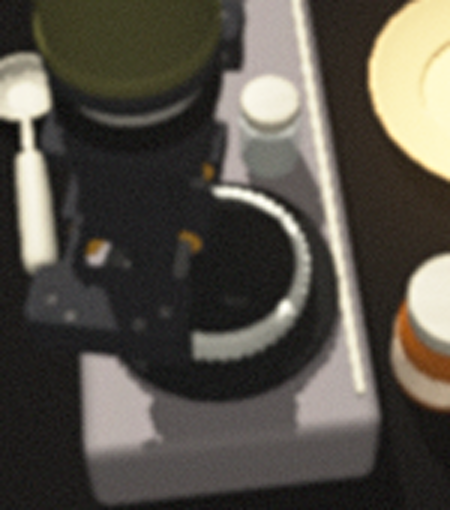

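The arm hides the pointer, but the force has changed sign and now pulls forward, which suggests the dial is past the hump. I'll lift straight up and check.

```bash
python3 -m jog '[[[0,0,-0.006,0,0,0],[0,0,-0.04,0,0,0],[0,0,-0.05,0,0,0],[0,0,-0.05,0,0,0],[0,0,-0.045,0,0,0],[0,0,0,0,0,0],[0,0,0,0,0,0]]]'
python3 - <<'E'
from plant import *
import cv2
s=get_state();print(s['clock'],s['tool_pos'],s['eef_rot'])
d=snapshot("wrist");cv2.imwrite("pics/w3.png",d["frame"][:,:,::-1])
E
```

```text
clock: 7.52
tool_pos: [0.4749, -0.0813, 0.296]
eef_rot: [0.247, 0.969, -0.0, -0.001]
contact_force: [-0.9, -0.4, 0.1]
opening: 0.005
finger_force: 0.0
7.525 [ 0.4748727  -0.08125502  0.29604602] [ 2.47332179e-01  9.68930456e-01 -1.71435606e-04 -7.31558270e-04]
```

View pics/w3.png

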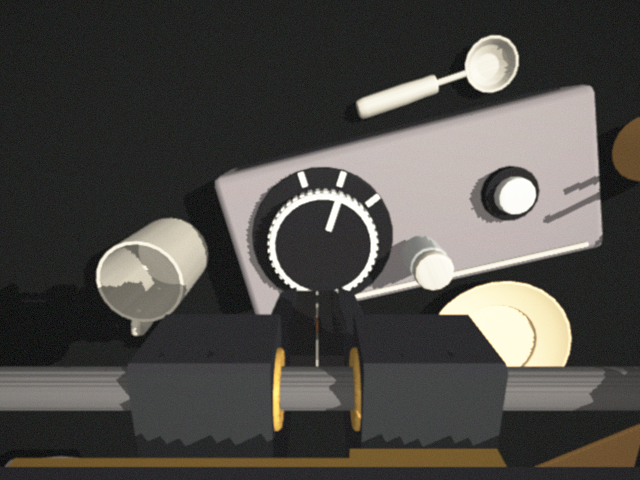

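The pointer end at (337,199) now aims at the middle tick at (343,179), so the dial has clicked into the second notch. The key top is at (516,196), and the shaker hasn't moved. Next is the key, which I'll press with one finger of a partly open gripper turned along world x.

```bash
python3 - <<'E'
from plant import *
from h import *
s=get_state();d=snapshot("wrist");c=wcam(s,d);print(s['q'].round(2) if hasattr(s['q'],'round') else s['q'])
k=ray(c,516,196,.097);print('key',k)
t=np.array([.547*.5+k[0]*.5-.0288,(k[1]+.070)/2,.2960]);print(R.from_quat(s['eef_rot']).inv().apply(t-s['tool_pos']))
E
```

```text
[ 0.14  0.42 -0.1   1.91  0.06  0.81  1.08]
key [0.548  0.0704 0.097 ]
[ 0.03381561  0.15399006 -0.0005616 ]
```

```bash
python3 -m jog '[[[0.0112,0.051,0,0,0,0],[0.0112,0.051,0,0,0,0],[0.0114,0.052,0,0,0,0],[0,0,0,0,0,0.18],[0,0,0,0,0,0.18],[0,0,0,0,0,0.18],[0,0,0,0,0,0.18],[0,0,0,0,0,0.18],[0,0,0,0,0,0.17],[0,0,0,0,0,0],[0,0,0,0,0,0]]]' 0.04
python3 -c "
from plant import *
print(get_state()['q'])"
```

```text
clock: 9.0
tool_pos: [0.5194, 0.0702, 0.2959]
eef_rot: [0.706, 0.709, -0.001, -0.0]
contact_force: [-1.0, 0.1, -0.1]
opening: 0.453
finger_force: 0.0
[-0.35509112  0.48940788  0.2083584   1.80463357 -0.12815943  0.86233374
 -0.08281532]
```

```bash
python3 -m jog '[[[0,0,0.05,0,0,0],[0,0,0.05,0,0,0],[0,0,0.05,0,0,0],[0,0,0.035,0,0,0],[0,0,0.006,0,0,0],[0,0,0,0,0,0],[0,0,0,0,0,0]]]'
python3 - <<'E'
from plant import *
import cv2
a=snapshot("scene")["frame"][170:290,180:380,::-1];b=snapshot("side")["frame"][180:350,225:375,::-1]
a=cv2.resize(a,(400,240),interpolation=3);b=cv2.resize(b,(400,453),interpolation=3)
cv2.imwrite("pics/k4.png",cv2.hconcat([cv2.copyMakeBorder(a,0,213,0,0,0),b]))
E
```

```text
clock: 9.88
tool_pos: [0.5209, 0.0703, 0.1072]
eef_rot: [0.707, 0.708, 0.001, 0.001]
contact_force: [0.7, -0.3, -0.2]
opening: 0.455
finger_force: 0.0
```

View pics/k4.png

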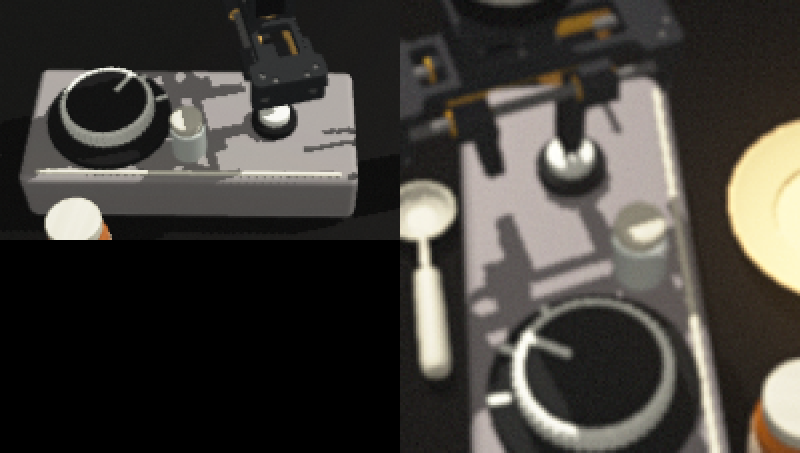

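One finger (right panel, about (572,140)) is centred over the key at (572,155), the other is clear at (490,150), and the dial still points at the middle tick. Pressing now.

```bash
python3 -m jog '[[[0,0,0.004,0,0,0],[0,0,0.004,0,0,0],[0,0,0.003,0,0,0],[0,0,0.002,0,0,0],[0,0,0.002,0,0,0],[0,0,0.001,0,0,0],[0,0,0,0,0,0],[0,0,0,0,0,0]]]'
```

```text
clock: 10.98
tool_pos: [0.52, 0.0703, 0.0912]
eef_rot: [0.707, 0.707, 0.001, 0.0]
contact_force: [-3.8, 0.5, 17.4]
opening: 0.454
finger_force: 8.7
```

```bash
python3 -m jog '[[[0,0,-0.0005,0,0,0],[0,0,0,0,0,0],[0,0,0,0,0,0]]]'; python3 -m jog '[[[0,0,-0.003,0,0,0],[0,0,0,0,0,0],[0,0,0,0,0,0]]]'
```

```text
clock: 11.35
tool_pos: [0.52, 0.0703, 0.0913]
eef_rot: [0.707, 0.707, 0.001, 0.0]
contact_force: [-3.0, 1.0, 12.5]
opening: 0.453
finger_force: 6.7
clock: 11.72
tool_pos: [0.52, 0.0702, 0.0932]
eef_rot: [0.707, 0.707, 0.0, 0.0]
contact_force: [-0.1, 0.4, 3.2]
opening: 0.452
finger_force: 1.9
```

The hard stop was at 0.091, and 2 mm higher the force was only 3.2 N from the spring, so the key did bottom out. I'll retract and check.

```bash
python3 -m jog '[[[0,0,-0.01,0,0,0],[0,0,-0.05,0,0,0],[0,0,-0.05,0,0,0],[0,0,-0.05,0,0,0],[0,0,-0.04,0,0,0],[0,0,0,0,0,0],[0,0,0,0,0,0]]]'
python3 - <<'E'
from plant import *
import cv2
a=snapshot("scene")["frame"][150:390,80:480,::-1];b=snapshot("side")["frame"][180:350,225:375,::-1]
b=cv2.resize(b,(400,453),interpolation=3)
cv2.imwrite("pics/k5.png",cv2.hconcat([cv2.copyMakeBorder(a,0,213,0,0,0),b]))
E
```

```text
clock: 12.6
tool_pos: [0.5189, 0.0701, 0.2926]
eef_rot: [0.707, 0.707, -0.001, -0.001]
contact_force: [-0.5, 0.2, -0.2]
opening: 0.455
finger_force: 0.0
```

View pics/k5.png

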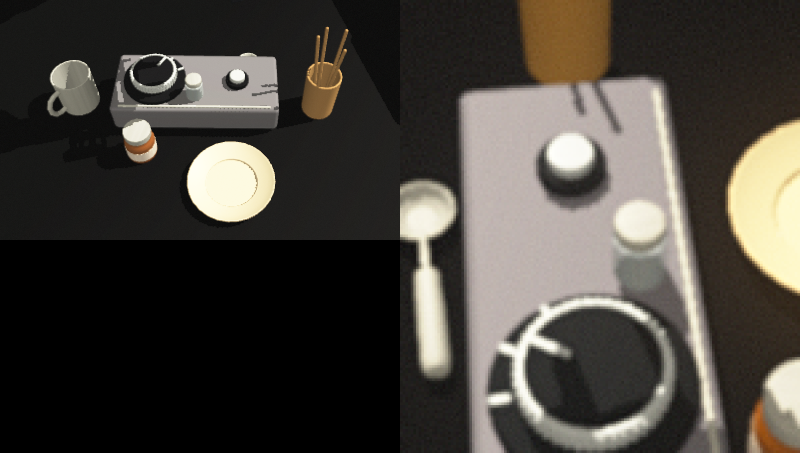

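The key is up at (572,155), the dial pointer lines up with the middle tick at (507,350), and everything else is where it was.

```bash
python3 -c "
from plant import *
print(finish_job())"
```

```text
the job is handed in; nothing more can be done
None
```

The dial was turned to its second notch, the key was pressed right down and came up again, the breakfast things look unmoved in the last pictures, and the job is handed in; no verdict was returned.

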